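# Raise the cigar box lid on the opener's blade to the quadrant's clip and hold it

## Robot

A 6-joint arm with a two-finger parallel gripper is mounted at the origin on a cart in front of the work surface, level with it; the furniture and walls round the work are solid. World frame = base frame: x ahead of the robot, y to its left, z up, the work surface at z = 0. Lengths are in m, angles in rad, forces in N, time in s.
With the tool pointing down it reaches from about 0.25 to 0.775 m from the base axis. Payload 8.9 kg.
Tool frame: the origin (TCP) lies between the finger pads; the fingertips stand 8 mm ahead of it and the grasp point (between the pads) lies 11 mm behind it; z points along the fingers, y is the line along which they close (so a half turn about z gives the same grasp; the last joint's range is limited). The gripper opens to 85 mm and grips with 20 to 120 N. Pads are 22 mm wide; open, the fingers measure 114 mm over their backs; the gripper's body (76 mm by 85 mm) begins 54 mm behind the grasp point. The pads swing forward as they close: fully open they stand 13 mm farther back than shut.
Start: joints at [1.148, 0.291, -0.153, 1.127, 0, 1.431], TCP at [0.147, 0.504, 0.239] pointing down, gripper open.
Joint ranges: [-2.52, 2.52], [-0.91, 1.74], [-1.3, 1.37], [-1.96, 2.02], [-1.52, 1.47], [-3.14, 3.14]. Speed limits (rad/s): [2.22, 2.22, 2.79, 3.14, 3.14, 3.14].

## Interface

Orientations are given as [roll, pitch, yaw] about the fixed x, y, z axes, in that order (R = Rz(yaw) Ry(pitch) Rx(roll)).
In Python, from rig import readout, eyes, job_done gives the robot as it stands.
- The arm moves only by the tool servo_tool, never from a script. Its arguments are lists of equal length, an entry for each row: "claw": the opening, from 0 (shut) to 1 (fully open); "translation": the shift along the world's x, y, z in m, a list of three; "delta_rot": the turn, a rotation vector about the world's x, y, z in degrees, a list of three. In form: {"claw": [claw, ...], "translation": [[x, y, z], ...], "delta_rot": [[ax, ay, az], ...]}. A call has exactly 5 rows; each row is the pose to reach, as a shift and turn from the pose commanded when the call began; what a row does not reach only later rows make up. A row lasts 1/8 s, in which the tool goes at most 62.5 mm and 10.7 degrees, less where a joint would pass 70% of its speed; a pose out of reach is approached as far as the arm can. A call with a gripper value outside its range is refused whole. The fingers move at their own pace and stop on an object; "force" is the grip in N (left out, the last holds). Time passes only in rows, so rows that repeat a pose let the fingers close, or fill a call up. It gives the time, the measured TCP pose, the force, the opening and the grip force at its end, in the units of the state.
- readout.state(): the state, without advancing time (a new reading comes with each control period).
- eyes.get_image(name): name is "scene" or "top" or "wrist"; returns a dict with "img" (384x512x3 uint8, red, green, blue), "camera_matrix" (3x3 intrinsics, pixels), "dist_coeffs" ([k1, k2, p1, p2, k3] as OpenCV has them; the pictures are not rectified), "T" (4x4, takes a point from camera to world coordinates); the wrist camera has in their place "tool_from_camera" (4x4, takes a point from camera to tool coordinates, whose origin is the TCP and whose axes are the flange's). Camera axes: x right, y down, z forward; pixel columns grow to the right and rows downward; lengths in m; the calibration is good to about 2 mm. A picture is of the moment at which its call begins: read the wrist's pose just before it. There is no depth.
- job_done(): hands the job in; it is judged then, once.
The state is a dict: "time": time; "joint_pos": joint angles; "qvel": joint speeds; "joint_efforts": joint torques, N m; "tool_pos": TCP position; "tool_rot": TCP orientation; "contact_force": force on the tool from outside, world axes, zero at the start; "torque": the same for the moment, N m; "width": finger opening in m; "gripper_force": force on a finger pad.
Only numpy, scipy, OpenCV 4.12 (cv2) and the standard library are available. Lean on these libraries where they do the work, as an engineer would, in place of code of your own. Each camera call takes 0.05 s, during which the arm holds its last target. There are 200 camera calls.

## Task

Open the wooden cigar box on the table (not the black one on the ledge) for inspection: pick up the box opener, the flat blade with the wooden handle, slide its blade through the notch in the box's front wall under the edge of the closed lid, and raise the lid with the blade until the lid's brass pointer stands at the clip on the brass quadrant. The hinges are freshly glued, so do not open it beyond the clip, do not let it drop, and touch the lid with the blade only, not with the gripper. Finish while holding the lid up there on the blade, the opener still gripped and clear of the box, and leave the clip and everything else where it is.

Things in the scene. Friction and masses are not known exactly. Their poses are not given: they have to be found in the camera images.
- dress_box: wooden cigar box fixed to the table, 180 mm deep (x), 164 mm wide (y). Origin: centre of its underside; x points from the front (notch) to the back (hinge), y to the end with the brass quadrant. A plinth 5 mm high stands out 3 mm all round. Walls 7 mm thick, 66 mm high; the closed lid lies on them (underside at z = 66 mm, top at 75). Cigars fill the inside up to z = 55 mm.
- box_tray: the box without its lid: walls, cedar sheet, cigars and the brass quadrant (same frame as dress_box). The quadrant is a flat upright brass arc, 80 to 90 mm from the hinge axis, 6 mm outside the +y end, rising to 1.02 rad.
- lid_board: wooden lid panel, 180 x 164 x 7 mm (0.08 to 0.15 kg), flush with the box all round, without a handle. Origin on the hinge axis, at the middle of the box's back upper edge; at joint 0 its axes are those of the box: the panel runs along -x from the origin, its underside at z = 0.
- lid (a joint): lid angle in rad: 0 closed, grows as the front edge rises. Free hinge along the back: the lid falls shut when not held.
- clip (a joint): angle at which the brass clip is fixed on the quadrant, in rad, on the same scale and about the same axis as the lid's angle: the lid's pointer stands at the clip when the two are equal. The clip does not slide by itself.
- lid_edge (a point): middle of the lower front edge of the lid panel, 180 mm from the hinge axis; it rises on an arc about that axis.
- lid_hinge (a point): middle of the hinge axis (axis along the box's y), at the back upper edge of the box, 66 mm above its underside.
- pointer_tip (a point): tip of the lid's thin brass pointer, 112 mm from the hinge axis, beside the +y end; its axes turn with the lid.
- clip_tip (a point): tip of the finger on the brass clip, 110 mm from the hinge axis, just outside the pointer's plane; its axes turn with the clip: x is radial towards the hinge axis, z is the way the pointer comes up.
- notch (a point): middle of the mouth of the thumb notch in the front wall, on the front face: 50 mm wide, 10 mm high, from 56 mm up to the lid's underside at 66 mm; it goes through the 7 mm wall.
- opener: box opener, 0.09 to 0.14 kg, lying flat, blade roughly to the left (+y). Origin on its underside; x to the blade's tip, z up. Hardwood handle 22 mm wide, 20 high, x = -115 to -5 mm; brass ferrule (18 mm high) to x = 7, sloping neck to x = 24; flat steel blade 30 mm wide, 2.5 thick to x = 105, its last 13 mm narrowing to 18. Undersides of handle and blade at z = 0.
- opener_tip (a point): tip of the blade, at mid-thickness (105 mm ahead of the opener's origin, 1 mm above its underside).
- opener_grip (a point): a good place to grip: in the handle, 30 mm behind the opener's origin, 10 mm above its underside; the handle is 22 mm wide here.
- pot: bystander: stoneware gum pot, 55 mm across, 49 mm high. Origin: centre of its underside.
- brush: bystander: flat gum brush, 144 mm long, lying. Origin: centre of its underside.
- book: bystander: dark blue tally notebook, 148 x 104 x 13 mm. Origin: centre of its underside.
- loose_cigar: bystander: single cigar, 147 x 20 x 20 mm, lying on the table to the right. Origin: centre of its underside.
- gauge: bystander: hardwood ring gauge plate with round holes, 150 x 46 x 9 mm. Origin: centre of its underside.
- punch: bystander: pale turned cap punch, 60 mm high, 25 mm across, standing. Origin: centre of its underside.
- new_cigar_a: bystander: cigar, 148 x 21 x 19 mm, on the rolling plate. Origin: centre of its underside.
- new_cigar_b: bystander: cigar, 145 x 22 x 20 mm, on the rolling plate. Origin: centre of its underside.

How it is judged:
By the outcome, as a careful person would: the job done as asked, in the order asked, and still so for the second after the job is handed in, while the arm keeps its last pose, push and grip.
It also fails if it takes over 45 s, if anything falls off the work surface, if the arm or the gripper's body presses on something with over 40 N, if the wrist force passes 120 N, or if a joint passes its speed limit or range.

## Working session

There is one attempt and no reset: what is moved stays moved. The work goes in short steps, Python scripts to look and compute and a tool call to move; the robot and the scene stay as the last step left them, time stands still between calls to the robot, and variables do not carry over. Pictures are saved under pics/ and viewed, at most 10 in all, crops included, and the job is handed in when it is done.

Besides the shell and the picture viewer there is one more tool, called in YAML: its name, and indented under it one key for each argument. servo_tool: Moves the arm, as the interface text tells. Its arguments: {"type":"object","properties":{"claw":{"type":"array"},"translation":{"type":"array"},"delta_rot":{"type":"array"},"force":{"type":"number"}},"required":["claw","translation","delta_rot"]}

```bash
ls; mkdir -p pics
python3 - <<'E'
from rig import readout, eyes
import cv2, numpy as np, pickle
s=readout.state(); print(s)
for n in ("scene","top"):
    d=eyes.get_image(n); pickle.dump(d,open(f"{n}.pkl","wb"))
    cv2.imwrite(f"pics/{n}.png",cv2.resize(d["img"][:,:,::-1],(800,600),interpolation=cv2.INTER_CUBIC))
    print(n,d["camera_matrix"],d["dist_coeffs"],d["T"])
E
```

```text
pics
{'time': 0.0, 'joint_pos': array([ 1.14770517e+00,  2.91270455e-01, -1.54158213e-01,  1.12671489e+00,
        6.13535634e-06,  1.43150227e+00]), 'qvel': array([ 7.97109363e-05, -1.01206932e-03, -1.74235520e-03,  1.01494640e-03,
       -1.22223800e-04,  3.43076991e-04]), 'joint_efforts': array([ 2.68821233e-03, -5.37130487e+01,  3.31377411e+01,  1.57877005e-02,
        3.31428043e-05, -1.30468383e-06]), 'tool_pos': array([0.14680575, 0.5035863 , 0.23872552]), 'tool_rot': array([-3.14025933e+00, -1.93130270e-04,  2.85779542e+00]), 'contact_force': array([-0.2094469 ,  0.3940906 , -0.29631318]), 'torque': array([-0.00546022, -0.00785697,  0.03974883]), 'gripper_force': 0.0, 'width': 0.08527127192814442}
scene [[498.20029328   0.         261.4606037 ]
 [  0.         498.20029328 194.74207903]
 [  0.           0.           1.        ]] [0.05040519 0.         0.         0.         0.        ] [[-0.82420923 -0.2705305   0.49748608 -0.26539994]
 [-0.56623664  0.40524218 -0.71774288  1.26769293]
 [-0.00743101 -0.87326515 -0.48718862  0.84584461]
 [ 0.          0.          0.          1.        ]]
top [[481.2758015    0.         258.82482641]
 [  0.         481.2758015  186.55896705]
 [  0.           0.           1.        ]] [-0.06066871  0.          0.          0.          0.        ] [[ 0.02786338 -0.99471231  0.09884868  0.34012337]
 [-0.99937243 -0.02988387 -0.01901852  0.14924147]
 [ 0.02187194 -0.09825672 -0.99492072  1.68040783]
 [ 0.          0.          0.          1.        ]]
```

View pics/scene.png

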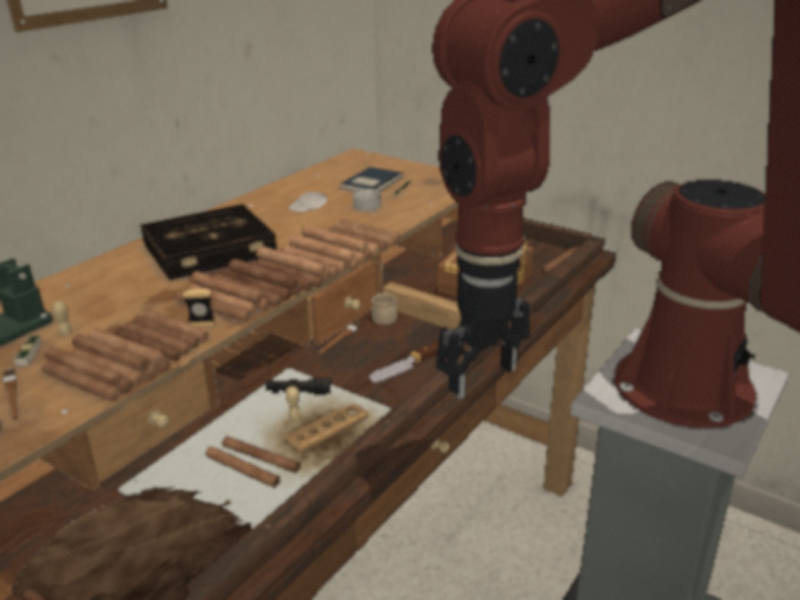

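View pics/top.png

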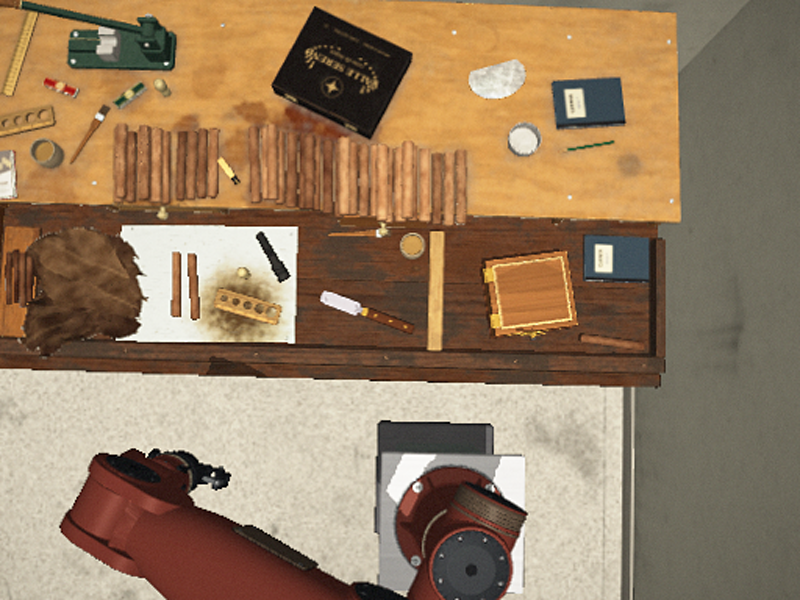

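The scene view shows the opener near (400,365), with the box behind the gripper. The top view has the opener at (322,296)–(412,328), the box at (530,292) and a wooden rail at (436,290). I'll zoom in on the box.

```bash
cat > h.py <<'E'
import numpy as np, cv2, pickle
def ray(d,px,T=None):
    T=d["T"] if T is None else T
    p=cv2.undistortPoints(np.array(px,float).reshape(-1,1,2),d["camera_matrix"],np.array(d["dist_coeffs"])).reshape(-1,2)
    v=np.c_[p,np.ones(len(p))]@T[:3,:3].T
    return T[:3,3],v
def onplane(d,px,z,T=None):
    o,v=ray(d,px,T); return o+v*((z-o[2])/v[:,2])[:,None]
def proj(d,P,T=None):
    T=d["T"] if T is None else T
    Ti=np.linalg.inv(T)
    return cv2.projectPoints(np.array(P,float).reshape(-1,1,3),cv2.Rodrigues(Ti[:3,:3])[0],Ti[:3,3],d["camera_matrix"],np.array(d["dist_coeffs"]))[0].reshape(-1,2)
E
python3 - <<'E'
from h import *
d=pickle.load(open("top.pkl","rb")); a=d["img"][:,:,::-1]
x0,y0,w,h=200,140,220,90
c=cv2.resize(a[y0:y0+h,x0:x0+w],(792,324),interpolation=cv2.INTER_CUBIC)
e=pickle.load(open("scene.pkl","rb"))["img"][:,:,::-1]
c2=cv2.resize(e[130:250,200:400],(460,276),interpolation=cv2.INTER_CUBIC)
o=np.zeros((600,792,3),np.uint8);o[:324]=c;o[324:,:460]=c2
cv2.imwrite("pics/crop.png",o)
E
```

```text
(no output)
```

View pics/crop.png

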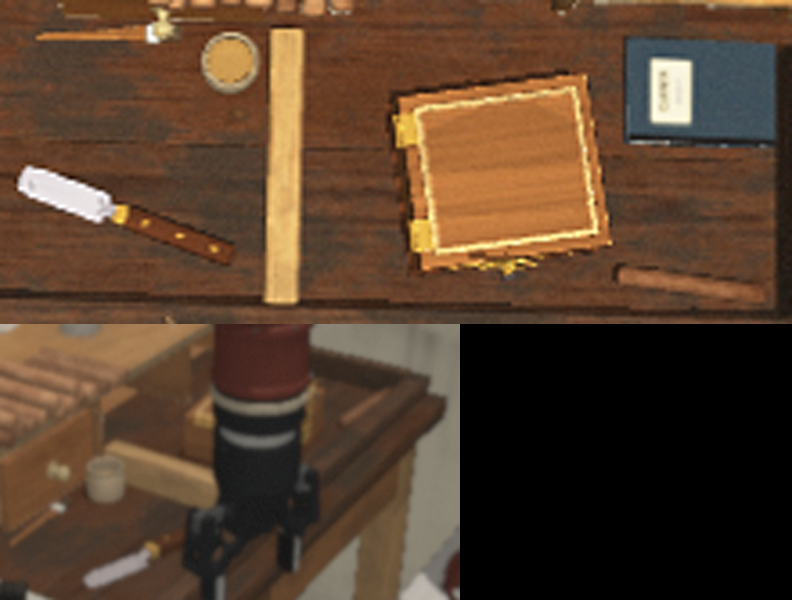

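The crop confirms the layout: hinges on the box's left side (world +y), quadrant on the near side (crop about (510,267)), and the front with the notch on the right (world -y). The opener blade points left, from (18,180) to (233,255). Now the geometry.

Run:
```python
from h import *
from rig import eyes
d=pickle.load(open("top.pkl","rb")); im=d["img"]; hsv=cv2.cvtColor(im,cv2.COLOR_RGB2HSV)
f=lambda p:np.array(p,float)/3.6+[200-.36,140-.36]
c=onplane(d,f([(398,97),(585,73),(611,242),(423,268)]),0.075)
print("lid corners",c.round(4)); cen=c.mean(0); print(cen)
X=(c[0]+c[3]-c[1]-c[2]); print("yaw box x",np.degrees(np.arctan2(X[1],X[0])),[np.linalg.norm(c[i]-c[(i+1)%4]) for i in range(4)])
Y=c[3]+c[2]-c[0]-c[1]; print("yaw from y-90",np.degrees(np.arctan2(Y[1],Y[0]))-90)
# blade mask
m=((hsv[:,:,2]>150)&(hsv[:,:,1]<60)).astype(np.uint8); M=np.zeros_like(m);M[180:205,202:232]=m[180:205,202:232]
ys,xs=np.nonzero(M); b=onplane(d,np.c_[xs,ys],0.0025); mb=b.mean(0); u=np.linalg.svd(b-mb,full_matrices=False)[2][0]; u*=np.sign(u[1])
t=(b-mb)@u; print("blade n",len(xs),"mean",mb,"dir",np.degrees(np.arctan2(u[1],u[0])),t.min(),t.max())
h=onplane(d,f([(233,255)]),0.02); tip=onplane(d,f([(18,180)]),0.0025); fe=onplane(d,f([(120,214)]),0.018); print("hend",h,"tip",tip,"ferr",fe)
print("others: rail",onplane(d,f([(270,28),(303,28),(299,302),(265,302)]),0.03).round(3),"cigar",onplane(d,f([(617,275),(765,293)]),0.02).round(3),"book",onplane(d,f([(625,143)]),0.013).round(3),"wall",onplane(d,f([(778,200)]),0.05).round(3),"pot",onplane(d,f([(230,62)]),0.049).round(3))
w=eyes.get_image("wrist"); pickle.dump(w,open("w0.pkl","wb")); print(w["camera_matrix"],w["dist_coeffs"],w["tool_from_camera"])
```

```text
lid corners [[ 0.5726 -0.053   0.075 ]
 [ 0.6011 -0.2299  0.075 ]
 [ 0.4421 -0.2555  0.075 ]
 [ 0.413  -0.0791  0.075 ]]
[ 0.50719721 -0.15436507  0.075     ]
yaw box x 99.27374959617954 [np.float64(0.17912700566054257), np.float64(0.16099877896825374), np.float64(0.17872143702704937), np.float64(0.16175698377007305)]
yaw from y-90 -260.778776303741
blade n 223 mean [0.47827644 0.26012649 0.0025    ] dir 71.01274954235697 -0.04908916415088027 0.04717520119727086
hend [[0.4227403  0.09607809 0.02      ]] tip [[0.49031974 0.30625668 0.0025    ]] ferr [[0.45907609 0.20566637 0.018     ]]
others: rail [[0.643 0.066 0.03 ]
 [0.644 0.035 0.03 ]
 [0.379 0.032 0.03 ]
 [0.378 0.065 0.03 ]] cigar [[ 0.414 -0.275  0.02 ]
 [ 0.4   -0.421  0.02 ]] book [[ 0.543 -0.284  0.013]] wall [[ 0.488 -0.423  0.05 ]] pot [[0.605 0.105 0.049]]
[[287.45434127   0.         259.91056845]
 [  0.         287.45434127 194.07498399]
 [  0.           0.           1.        ]] [0.01642953 0.         0.         0.         0.        ] [[ 6.67292929e-04 -9.56111600e-01 -2.93001985e-01  7.41064389e-02]
 [ 9.99999305e-01  9.22836700e-04 -7.33928163e-04 -1.81601321e-03]
 [ 9.72110215e-04 -2.93001292e-01  9.56111551e-01 -1.34279424e-01]
 [ 0.00000000e+00  0.00000000e+00  0.00000000e+00  1.00000000e+00]]
```

Box centre is about (0.507, -0.154) with its x-axis at 99.3°. The grip point is about (0.450, 0.177) and the opener heads at 71°. I'll move to a pose above the grasp.

servo_tool:
  claw: [1,1,1,1,1]
  translation:
    - [0.03,-0.032,-0.01]
    - [0.065,-0.07,-0.02]
    - [0.1,-0.107,-0.035]
    - [0.135,-0.145,-0.05]
    - [0.17,-0.183,-0.065]
  delta_rot:
    - [0,0,-9]
    - [0,0,-19]
    - [0,0,-29]
    - [0,0,-39]
    - [0,0,-49]

```text
time: 0.78
tool_pos: [0.3179, 0.3197, 0.1739]
tool_rot: [3.141, -0.0, 1.997]
contact_force: [1.0, 1.5, -0.8]
width: 0.0852
gripper_force: 0.0
```

servo_tool:
  claw: [1,1,1,1,1]
  translation:
    - [0.035,-0.038,-0.012]
    - [0.07,-0.076,-0.024]
    - [0.1,-0.11,-0.036]
    - [0.125,-0.135,-0.048]
    - [0.133,-0.143,-0.06]
  delta_rot:
    - [0,0,-10]
    - [0,0,-20]
    - [0,0,-30]
    - [0,0,-39]
    - [0,0,-43.7]

```text
time: 1.4
tool_pos: [0.4514, 0.1764, 0.1138]
tool_rot: [3.141, 0.0, 1.234]
contact_force: [-0.2, 0.6, 0.0]
width: 0.0853
gripper_force: 0.0
```

servo_tool:
  claw: [1,1,1,1,1]
  translation:
    - [0,0,0]
    - [0,0,0]
    - [0,0,0]
    - [0,0,0]
    - [0,0,0]
  delta_rot:
    - [0,0,0]
    - [0,0,0]
    - [0,0,0]
    - [0,0,0]
    - [0,0,0]

```text
time: 2.02
tool_pos: [0.4499, 0.1783, 0.1145]
tool_rot: [3.141, -0.0, 1.241]
contact_force: [-1.3, -1.1, -1.4]
width: 0.0854
gripper_force: 0.0
```

```bash
cat >> h.py <<'E'
from scipy.spatial.transform import Rotation as Ro
def wrist(name):
    from rig import readout,eyes
    s=readout.state(); w=eyes.get_image("wrist")
    T=np.eye(4);T[:3,:3]=Ro.from_euler("xyz",s["tool_rot"]).as_matrix();T[:3,3]=s["tool_pos"]
    w["T"]=T@w["tool_from_camera"]; w["s"]=s; pickle.dump(w,open(name+".pkl","wb"))
    print(s["time"],s["tool_pos"].round(4),np.degrees(s["tool_rot"]).round(2),s["contact_force"].round(1),s["width"],s["gripper_force"])
    cv2.imwrite(f"pics/{name}.png",cv2.resize(w["img"][:,:,::-1],(768,576),interpolation=cv2.INTER_CUBIC)); return w
E
python3 -c "
from h import *
wrist('w1')"
```

```text
2.025 [0.4499 0.1783 0.1145] [ 1.7998e+02 -1.0000e-02  7.1080e+01] [-1.3 -1.1 -1.4] 0.0853876225805993 0.0
```

View pics/w1.png

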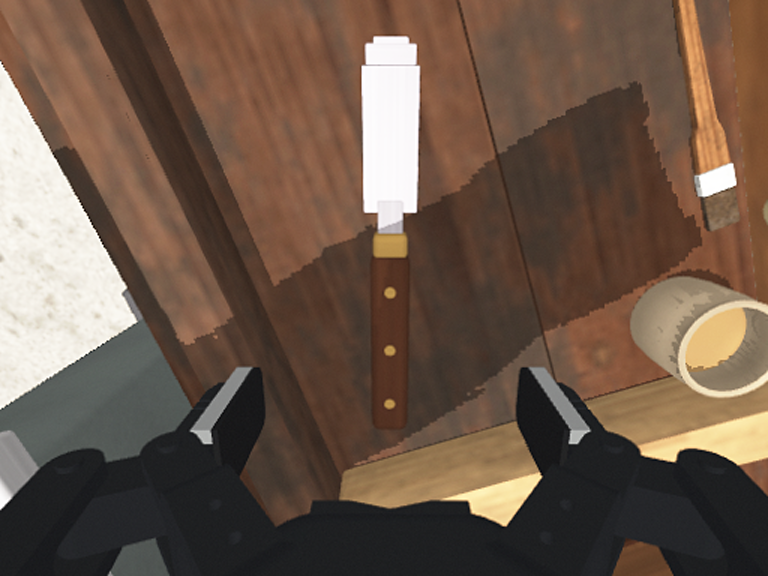

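The wrist view shows the opener lined up with the tool: tip at (391,37), handle end at (389,428), and the image centre column is 390. I'll check its along-axis position.

Run:
```python
from h import *
w=pickle.load(open("w1.pkl","rb"))
k=lambda p:(np.array(p,float)+.5)/1.5-.5
P=np.r_[onplane(w,k([(391,37)]),.0025),onplane(w,k([(390,258)]),.018),onplane(w,k([(390,257)]),.02),onplane(w,k([(389,428)]),.02),onplane(w,k([(391,66)]),.0025)]
u=P[0,:2]-P[3,:2];print(P.round(4),np.linalg.norm(u),np.degrees(np.arctan2(u[1],u[0])))
u/=np.linalg.norm(u);print("rel TCP along",(P[:,:2]-w["s"]["tool_pos"][:2])@u,(P[:,:2]-w["s"]["tool_pos"][:2])@np.array([-u[1],u[0]]))
```

```text
[[0.4936 0.302  0.0025]
 [0.4574 0.198  0.018 ]
 [0.4578 0.199  0.02  ]
 [0.4225 0.0977 0.02  ]
 [0.4893 0.2897 0.0025]] 0.21638060457297098 70.82218303622999
rel TCP along [ 0.13122736  0.02109821  0.02210131 -0.08515325  0.11818145] [-0.0005713  -0.00063687 -0.00063185 -0.0005713  -0.000648  ]
```

servo_tool:
  claw: [1,1,1,1,1]
  translation:
    - [0,-0.001,-0.035]
    - [0,-0.002,-0.068]
    - [0,-0.002,-0.09]
    - [0,-0.002,-0.1]
    - [0,-0.002,-0.102]
  delta_rot:
    - [0,0,0]
    - [0,0,0]
    - [0,0,0]
    - [0,0,0]
    - [0,0,0]

```text
time: 2.7
tool_pos: [0.4499, 0.176, 0.0122]
tool_rot: [-3.141, 0.0, 1.24]
contact_force: [0.0, -1.2, -0.5]
width: 0.0856
gripper_force: 0.0
```

servo_tool:
  claw: [0.5,0.3,0.1,0,0]
  translation:
    - [0,0,0]
    - [0,0,0]
    - [0,0,0]
    - [0,0,0]
    - [0,0,0]
  delta_rot:
    - [0,0,0]
    - [0,0,0]
    - [0,0,0]
    - [0,0,0]
    - [0,0,0]
  force: 100

```text
time: 3.32
tool_pos: [0.4502, 0.1761, 0.0131]
tool_rot: [3.141, -0.0, 1.24]
contact_force: [-1.9, -1.1, 10.7]
width: 0.0195
gripper_force: 99.0
```

servo_tool:
  claw: [0,0,0,0,0]
  translation:
    - [0,0,0]
    - [0,0,0]
    - [0,0,0]
    - [0,0,0]
    - [0,0,0]
  delta_rot:
    - [0,0,0]
    - [0,0,0]
    - [0,0,0]
    - [0,0,0]
    - [0,0,0]

```text
time: 3.95
tool_pos: [0.4502, 0.1761, 0.013]
tool_rot: [3.141, -0.0, 1.24]
contact_force: [-2.6, -0.6, 9.3]
width: 0.0194
gripper_force: 99.0
```

servo_tool:
  claw: [0,0,0,0,0]
  translation:
    - [0,0,0.015]
    - [0,0,0.05]
    - [0,0,0.1]
    - [0.01,-0.02,0.15]
    - [0.02,-0.06,0.19]
  delta_rot:
    - [0,0,0]
    - [0,0,0]
    - [0,0,0]
    - [0,0,3]
    - [0,0,7]

```text
time: 4.58
tool_pos: [0.4704, 0.1162, 0.2045]
tool_rot: [3.14, -0.001, 1.366]
contact_force: [1.0, 0.4, -1.5]
width: 0.0193
gripper_force: 98.2
```

servo_tool:
  claw: [0,0,0,0,0]
  translation:
    - [0.01,-0.05,0.02]
    - [0.02,-0.1,0.03]
    - [0.03,-0.15,0.03]
    - [0.04,-0.2,0.03]
    - [0.05,-0.25,0.03]
  delta_rot:
    - [0,0,4]
    - [0,0,8]
    - [0,0,12]
    - [0,0,16]
    - [0,0,20]

```text
time: 5.2
tool_pos: [0.5199, -0.1356, 0.2323]
tool_rot: [3.142, -0.0, 1.713]
contact_force: [0.1, 0.3, -1.5]
width: 0.0196
gripper_force: 98.2
```

servo_tool:
  claw: [0,0,0,0,0]
  translation:
    - [0.006,-0.05,0]
    - [0.012,-0.1,0]
    - [0.017,-0.15,0]
    - [0.02,-0.18,0]
    - [0.02,-0.18,0]
  delta_rot:
    - [0,0,1.3]
    - [0,0,1.3]
    - [0,0,1.3]
    - [0,0,1.3]
    - [0,0,1.3]

```text
time: 5.82
tool_pos: [0.5396, -0.316, 0.2315]
tool_rot: [-3.141, -0.0, 1.731]
contact_force: [-0.1, 1.2, -1.7]
width: 0.0193
gripper_force: 98.2
```

Run:
```python
from h import *
from rig import eyes
w=wrist('w2')
e=eyes.get_image("scene"); pickle.dump(e,open("s2.pkl","wb"))
c=cv2.resize(e["img"][120:240,250:420,::-1],(765,540),interpolation=cv2.INTER_CUBIC); cv2.imwrite("pics/s2.png",c)
```

```text
5.825 [ 0.5396 -0.316   0.2315] [-1.7996e+02 -2.0000e-02  9.9190e+01] [-0.1  1.2 -1.7] 0.019278139240801278 98.20732712745667
```

View pics/w2.png

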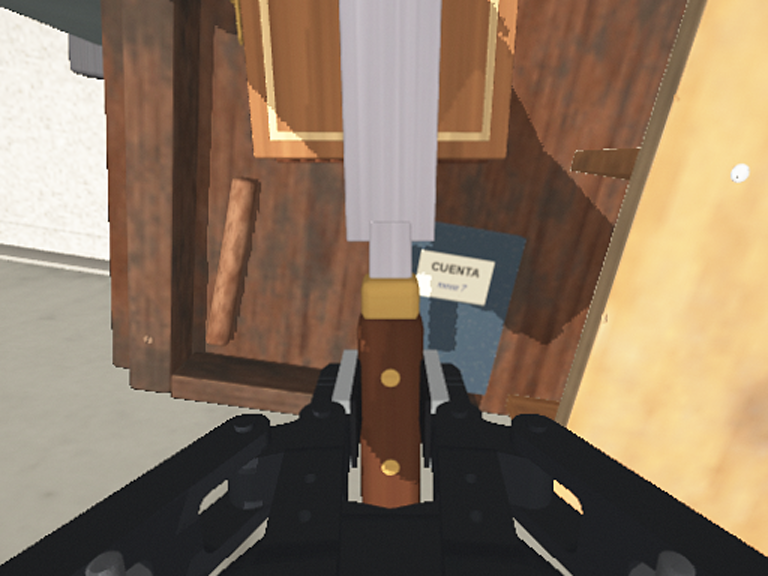

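View pics/s2.png

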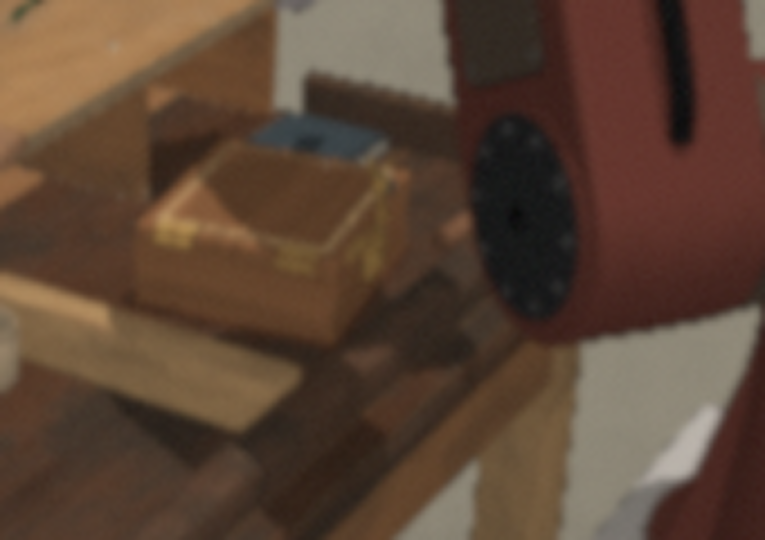

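The wrist view shows the opener gripped straight along column 390. The box's front edge is at row 157, from 252 to 507. A low rim sits behind the gripper near row 390, and a brass bit shows at (238,20). The scene crop shows the box with brass near (375,170–275). I'll project the expected quadrant points, measure the rim, and check the blade.

```bash
cat >> h.py <<'E'
C=np.array([.507,-.1545]);A=np.radians(99.25);X=np.array([np.cos(A),np.sin(A)]);Y=np.array([-X[1],X[0]])
def B(x,y,z): return np.r_[C+x*X+y*Y,z]
def arc(r,t,y=.088): return B(.09-r*np.cos(t),y,.066+r*np.sin(t))
E
python3 - <<'E'
from h import *
w=pickle.load(open("w2.pkl","rb"));e=pickle.load(open("s2.pkl","rb"));d=pickle.load(open("top.pkl","rb"))
P=[arc(85,t) if 0 else arc(.085,t) for t in (0,.3,.6,.9,1.02)]+[arc(.112,t) for t in (0,.5,.7,.9)]+[B(-.09,.082,.075),B(-.09,-.082,.075),B(-.09,.082,0)]
print("scene crop",((proj(e,P)-[250,120])*4.5).round(0).tolist()); print("top crop",((proj(d,P)-[200,140])*3.6).round(0).tolist()); print("wrist",(proj(w,P)*1.5).round(0).tolist())
# front edge
k=lambda p:(np.array(p,float)+.5)/1.5-.5
c=onplane(w,k([(252,157),(507,157)]),.075); v=c[0]-c[1]; print("front corners",c.round(4),"yaw",np.degrees(np.arctan2(v[1],v[0]))-90, c.mean(0), "expect",B(-.09,0,.075))
# blade: shoulder width and points in the tool plane z
z=w["s"]["tool_pos"][2]-.0115
for zz in (z-.003,z,z+.003): 
    q=onplane(w,k([(345,240),(436,240),(391,278),(391,318),(391,478)]),zz+.0025);print(zz,np.linalg.norm(q[0]-q[1]),((q[:,:2]-w["s"]["tool_pos"][:2])@X).round(4))
q=onplane(w,k([(341,3),(439,3),(345,235),(436,235)]),z);print("widths",np.linalg.norm(q[0]-q[1]),np.linalg.norm(q[2]-q[3]))
# rim: inner bottom (190,352)?, inner top edge (205,355..)
r=np.r_[onplane(w,k([(250,360),(250,372),(250,402)]),0.0),onplane(w,k([(250,360),(250,372),(250,402)]),0.04)];print("rim",r.round(3))
# scene rim: crop pts top (308,75),(455,110) bottom (310,112)
f=lambda p:np.array(p,float)/4.5+[250-.4,120-.4]
print("scene rim bottom z0",onplane(e,f([(420,152)]),0).round(3))
for zz in (.02,.03,.04,.05): print(zz,onplane(e,f([(420,100)]),zz).round(3))
E
```

```text
scene crop [[375.0, 228.0], [376.0, 201.0], [373.0, 180.0], [367.0, 166.0], [364.0, 163.0], [386.0, 214.0], [385.0, 159.0], [381.0, 143.0], [376.0, 132.0], [405.0, 169.0], [217.0, 135.0], [399.0, 252.0]]
top crop [[510.0, 263.0], [511.0, 262.0], [504.0, 263.0], [489.0, 264.0], [481.0, 265.0], [539.0, 259.0], [536.0, 258.0], [527.0, 259.0], [512.0, 261.0], [611.0, 242.0], [584.0, 70.0], [592.0, 247.0]]
wrist [[232.0, -13.0], [214.0, -40.0], [192.0, -89.0], [166.0, -165.0], [155.0, -203.0], [237.0, 39.0], [196.0, -24.0], [173.0, -76.0], [146.0, -148.0], [253.0, 155.0], [509.0, 155.0], [281.0, 156.0]]
front corners [[ 0.4398 -0.2575  0.075 ]
 [ 0.6014 -0.2312  0.075 ]] yaw -260.7591201288355 [ 0.52060919 -0.24433008  0.075     ] expect [ 0.52146683 -0.24332967  0.075     ]
0.2170352543537279 0.031148304336506817 [ 0.0463  0.0463  0.0328  0.0178 -0.0518]
0.2200352543537279 0.030509600472649653 [ 0.0468  0.0468  0.0336  0.0189 -0.0492]
0.2230352543537279 0.02987089660879248 [ 0.0474  0.0473  0.0344  0.02   -0.0467]
widths 0.02858241835826202 0.030934183295396954
rim [[ 0.427 -0.442  0.   ]
 [ 0.428 -0.455  0.   ]
 [ 0.43  -0.487  0.   ]
 [ 0.438 -0.42   0.04 ]
 [ 0.439 -0.431  0.04 ]
 [ 0.441 -0.46   0.04 ]]
scene rim bottom z0 [[ 0.518 -0.448  0.   ]]
0.02 [[ 0.552 -0.512  0.02 ]]
0.03 [[ 0.542 -0.491  0.03 ]]
0.04 [[ 0.532 -0.469  0.04 ]]
0.05 [[ 0.522 -0.448  0.05 ]]
```

```bash
cat >> h.py <<'E'
def blade(w,r0=3,r1=150,ref=None):
    g=cv2.cvtColor(w["img"],cv2.COLOR_RGB2HSV); m=(g[:,:,1]<60)&(g[:,:,2]>90)
    L=[];R=[]
    for r in range(r0,r1):
        x=np.nonzero(m[r,215:305])[0]+215
        if len(x)>30: L.append((x[0]-.5,r));R.append((x[-1]+.5,r))
    K=w["camera_matrix"];n=[]
    for E in (L,R):
        p=cv2.undistortPoints(np.array(E,float).reshape(-1,1,2),K,np.array(w["dist_coeffs"])).reshape(-1,2)
        a=np.polyfit(p[:,1],p[:,0],1); res=p[:,0]-np.polyval(a,p[:,1]); ok=abs(res)<2*res.std()+1e-4; a=np.polyfit(p[ok,1],p[ok,0],1)
        n.append((1,-a[0],-a[1])); print(len(E),E[0],E[-1],"rms px",(p[ok,0]-np.polyval(a,p[ok,1])).std()*287)
    dv=np.cross(*n);dv/=np.linalg.norm(dv);dv*=-np.sign(dv[1])
    n=np.array(n)  # side planes through camera; 30 mm wide -> place
    t=w["tool_from_camera"]; dt=t[:3,:3]@dv; print("blade dir in tool",dt.round(3),"pitch down deg",np.degrees(np.arcsin(dt[2])),"yaw",np.degrees(np.arctan2(dt[1],dt[0])))
    # normal N of blade, axis: point at distance h from camera
    row=np.array([0,0.]); 
    f=lambda N,y:np.array([-(N[1]*y+N[2]),y,1.])
    y0=(np.mean([r0,r1])-K[1,2])/K[1,1]; a,b=f(n[0],y0),f(n[1],y0)
    # same station along blade: scale b so (sb*b-sa*a) perpendicular to dv and length .03
    s=(a@dv)/(b@dv); k=.030/np.linalg.norm(s*b-a); c=k*(a+s*b)/2
    ct=t[:3,:3]@c+t[:3,3]; print("blade axis point in tool",ct.round(4)); return dt,ct
E
python3 - <<'E'
from h import *
w=pickle.load(open("w2.pkl","rb")); blade(w)
w=pickle.load(open("w1.pkl","rb")); print("before grasp (true pitch 0)"); blade(w,48,135)
E
```

```text
147 (np.float64(225.5), 3) (np.float64(230.5), 149) rms px 0.29966010376478314
147 (np.float64(293.5), 3) (np.float64(290.5), 149) rms px 0.30731161305616994
blade dir in tool [ 0.999 -0.003  0.035] pitch down deg 2.0153858844103567 yaw -0.15234127683720933
blade axis point in tool [ 0.086  -0.0003  0.0111]
before grasp (true pitch 0)
87 (np.float64(240.5), 48) (np.float64(241.5), 134) rms px 0.25200673898373754
87 (np.float64(279.5), 48) (np.float64(277.5), 134) rms px 0.25177424469254184
blade dir in tool [ 1.    -0.001  0.031] pitch down deg 1.7978416783371138 yaw -0.03596766294657711
blade axis point in tool [0.0837 0.0008 0.1071]
```

Blade is flat within 0.2°, about 12 mm below the TCP. The rim is about 40 mm high, so it's clear. Moving to the pre-insert pose.

servo_tool:
  claw: [0,0,0,0,0]
  translation:
    - [0.002,-0.035,0]
    - [0.004,-0.069,0]
    - [0.004,-0.069,-0.05]
    - [0.004,-0.069,-0.1]
    - [0.004,-0.069,-0.135]
  delta_rot:
    - [0,0,0]
    - [0,0,0]
    - [0,0,0]
    - [0,0,0]
    - [0,0,0]

```text
time: 6.55
tool_pos: [0.5434, -0.3808, 0.0952]
tool_rot: [-3.14, -0.002, 1.735]
contact_force: [0.3, 0.1, -1.1]
width: 0.0196
gripper_force: 98.3
```

servo_tool:
  claw: [0,0,0,0,0]
  translation:
    - [0,0,-0.012]
    - [0,0,-0.02]
    - [0,0,-0.023]
    - [0,0,-0.023]
    - [0,0,-0.023]
  delta_rot:
    - [0,0,0]
    - [0,0,0]
    - [0,0,0]
    - [0,0,0]
    - [0,0,0]

```text
time: 7.18
tool_pos: [0.5444, -0.3834, 0.0752]
tool_rot: [3.141, 0.001, 1.734]
contact_force: [-0.4, 0.5, -1.9]
width: 0.0195
gripper_force: 98.3
```

Run:
```python
from h import *
w=wrist('w3')
k=(proj(w,[B(-.09,.082,.075),B(-.09,-.082,.075),B(-.09,.025,.066),B(-.09,-.025,.066)])*1.5).round(0);print(k.tolist())
s=w["s"];R=Ro.from_euler("xyz",s["tool_rot"]).as_matrix()
tip=s["tool_pos"]+R@[.131,0,.012];d=tip[:2]-C;print("tip world",tip.round(4),"box x,y",d@X,d@Y)
```

```text
7.175 [ 0.5444 -0.3834  0.0752] [1.7995e+02 6.0000e-02 9.9340e+01] [-0.4  0.5 -1.9] 0.01950810229670036 98.2524311542511
[[56.0, -141.0], [726.0, -139.0], [298.0, -115.0], [485.0, -114.0]]
tip world [ 0.5232 -0.2541  0.0631] box x,y -0.10093592374110963 5.3717541656270185e-05
```

View pics/w3.png

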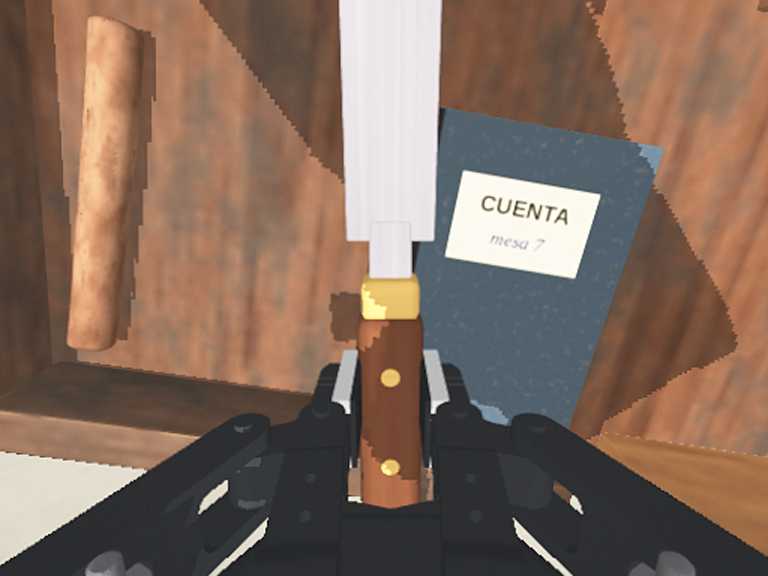

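The view shows the opener straight at column 390, the cigar at left, the book at right, and the box out of frame above. Next I'll check how noisy the readings are before inserting.

servo_tool:
  claw: [0,0,0,0,0]
  translation:
    - [0,0,0]
    - [0,0,0]
    - [0,0,0]
    - [0,0,0]
    - [0,0,0]
  delta_rot:
    - [0,0,0]
    - [0,0,0]
    - [0,0,0]
    - [0,0,0]
    - [0,0,0]

```text
time: 7.85
tool_pos: [0.544, -0.383, 0.0743]
tool_rot: [3.142, -0.0, 1.734]
contact_force: [0.8, -0.0, -1.4]
width: 0.0196
gripper_force: 98.3
```

Run:
```python
from h import *
from rig import readout,eyes
for i in range(5):
    s=readout.state();print(s["time"],s["tool_pos"].round(5),s["contact_force"].round(2));e=eyes.get_image("scene" if i!=3 else "top");pickle.dump(e,open(f"q{i}.pkl","wb"))
```

```text
7.85 [ 0.54403 -0.38298  0.0743 ] [ 0.83 -0.02 -1.4 ]
7.9 [ 0.54398 -0.38299  0.07426] [ 0.82 -0.49 -1.41]
7.95 [ 0.54399 -0.383    0.07428] [-0.78  0.8  -1.15]
8.0 [ 0.54399 -0.38298  0.07427] [ 0.46 -0.88 -0.85]
8.05 [ 0.54398 -0.38299  0.07428] [ 0.31 -0.37 -0.96]
```

servo_tool:
  claw: [0,0,0,0,0]
  translation:
    - [0,0,-0.0013]
    - [0,0,-0.0013]
    - [-0.001,0.006,-0.0013]
    - [-0.002,0.013,-0.0013]
    - [-0.0033,0.02,-0.0013]
  delta_rot:
    - [0,0,0]
    - [0,0,0]
    - [0,0,0]
    - [0,0,0]
    - [0,0,0]

```text
time: 8.72
tool_pos: [0.5406, -0.3623, 0.073]
tool_rot: [-3.142, -0.0, 1.734]
contact_force: [-0.4, 1.0, -1.7]
width: 0.0196
gripper_force: 98.3
```

servo_tool:
  claw: [0,0,0,0,0]
  translation:
    - [-0.001,0.006,0]
    - [-0.002,0.013,0]
    - [-0.0033,0.02,0]
    - [-0.0041,0.0255,0]
    - [-0.0041,0.0255,0]
  delta_rot:
    - [0,0,0]
    - [0,0,0]
    - [0,0,0]
    - [0,0,0]
    - [0,0,0]

```text
time: 9.35
tool_pos: [0.5366, -0.3371, 0.0731]
tool_rot: [-3.142, -0.0, 1.734]
contact_force: [-0.2, 0.0, -1.6]
width: 0.0193
gripper_force: 98.3
```

Run:
```python
from h import *
w=wrist('w4'); blade(w,60,150)
k=lambda p:(np.array(p,float)+.5)/1.5-.5
print((proj(w,[B(-.09,.082,.075),B(-.09,-.082,.075),B(-.09,0,.075),arc(.112,0),arc(.11,.6),arc(.11,.9)])*1.5).round(0).tolist())
```

```text
9.35 [ 0.5366 -0.3371  0.0731] [-180.     -0.     99.37] [-0.2  0.  -1.6] 0.019258374376727574 98.25292110443115
90 (np.float64(227.5), 60) (np.float64(229.5), 149) rms px 0.2681042407707816
90 (np.float64(292.5), 60) (np.float64(304.5), 149) rms px 0.8321419195824222
blade dir in tool [ 0.998 -0.005  0.069] pitch down deg 3.9578494159791315 yaw -0.300391225266054
blade axis point in tool [ 0.0732 -0.0001  0.0096]
[[94.0, 72.0], [690.0, 74.0], [392.0, 75.0], [32.0, -234.0], [-674.0, -1295.0], [-9650.0, -16330.0]]
```

View pics/w4.png

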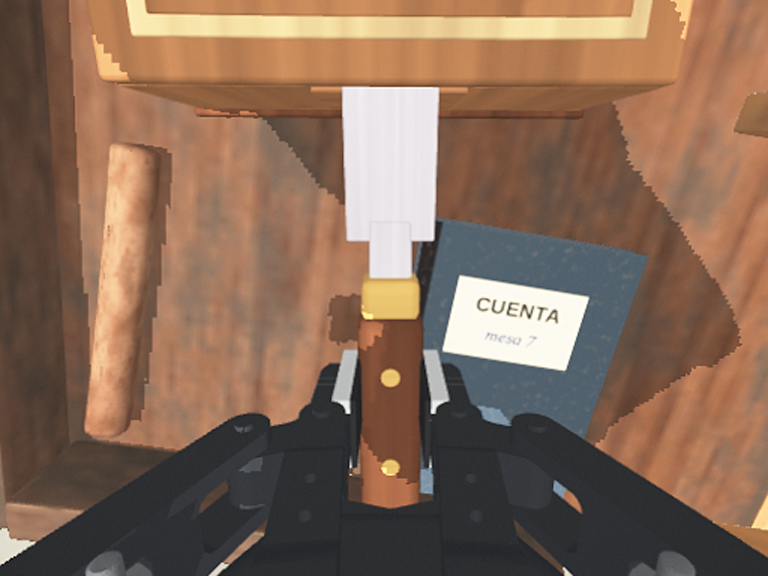

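The blade has gone through the notch: notch at columns 310–467, blade at 343–438, both at row 87. There's no contact force. The pointer is out of the wrist view, so I'll lift along the arc with the blade tilted tip-up later to bring the quadrant into view. Next I compute the arc rows.

```bash
cat >> h.py <<'E'
r0=.144; X3=np.r_[X,0];Z=np.array([0,0,1.]);H=B(.09,0,.066)
def pose(th,ps): # TCP pos, rot vec(deg) relative to flat blade
    tip=H+r0*(-np.cos(th)*X3+np.sin(th)*Z)+.00125*(-np.sin(th)*X3-np.cos(th)*Z)
    v=-np.r_[Y,0]*ps; R=Ro.from_rotvec(v)
    return tip-R.apply(.131*X3-.012*Z),R
def plan(seq): # list of (th,psi deg) first = start
    P0,R0=pose(seq[0][0],np.radians(seq[0][1]))
    for t,p in seq[1:]:
        P,R=pose(t,np.radians(p)); print((P-P0).round(4).tolist(),np.degrees((R*R0.inv()).as_rotvec()).round(1).tolist())
E
python3 - <<'E'
from h import *
print(pose(0,0)[0])
for a,b,pa,pb in ((0,.1,0,0),(.1,.2,0,5),(.2,.35,5,20),(.35,.45,20,20)):
    plan([(a+(b-a)*i/5,pa+(pb-pa)*i/5) for i in range(6)]);print()
E
```

```text
[ 0.53673737 -0.33709433  0.07675   ]
[-0.0, 0.0, 0.0029] [0.0, 0.0, 0.0]
[-0.0, 0.0001, 0.0058] [0.0, 0.0, 0.0]
[-0.0, 0.0002, 0.0086] [0.0, 0.0, 0.0]
[-0.0001, 0.0004, 0.0115] [0.0, 0.0, 0.0]
[-0.0001, 0.0006, 0.0144] [0.0, 0.0, 0.0]

[-0.0, 0.0001, 0.0006] [1.0, 0.2, 0.0]
[-0.0, 0.0003, 0.0011] [2.0, 0.3, 0.0]
[-0.0001, 0.0006, 0.0017] [3.0, 0.5, 0.0]
[-0.0002, 0.001, 0.0023] [3.9, 0.6, 0.0]
[-0.0002, 0.0015, 0.0028] [4.9, 0.8, 0.0]

[-0.0002, 0.001, -0.0027] [3.0, 0.5, 0.0]
[-0.0004, 0.0025, -0.0053] [5.9, 1.0, 0.0]
[-0.0007, 0.0045, -0.008] [8.9, 1.4, 0.0]
[-0.0011, 0.007, -0.0106] [11.8, 1.9, 0.0]
[-0.0016, 0.0099, -0.0132] [14.8, 2.4, 0.0]

[-0.0002, 0.001, 0.0027] [0.0, 0.0, 0.0]
[-0.0003, 0.002, 0.0054] [0.0, 0.0, 0.0]
[-0.0005, 0.0031, 0.0081] [0.0, 0.0, 0.0]
[-0.0007, 0.0042, 0.0107] [0.0, 0.0, 0.0]
[-0.0009, 0.0054, 0.0133] [0.0, 0.0, 0.0]
```

servo_tool:
  claw: [0,0,0,0,0]
  translation:
    - [0,0,0.002]
    - [0,0,0.0035]
    - [0,0,0.006]
    - [0,0,0.009]
    - [0,0,0.012]
  delta_rot:
    - [0,0,0]
    - [0,0,0]
    - [0,0,0]
    - [0,0,0]
    - [0,0,0]

```text
time: 10.02
tool_pos: [0.5366, -0.3375, 0.0852]
tool_rot: [-3.142, -0.0, 1.734]
contact_force: [-0.6, 1.1, -1.7]
width: 0.0191
gripper_force: 98.2
```

servo_tool:
  claw: [0,0,0,0,0]
  translation:
    - [0,0.0002,0.0025]
    - [-0.0001,0.0004,0.005]
    - [-0.0001,0.0005,0.006]
    - [-0.0001,0.0005,0.006]
    - [-0.0001,0.0005,0.006]
  delta_rot:
    - [0,0,0]
    - [0,0,0]
    - [0,0,0]
    - [0,0,0]
    - [0,0,0]

```text
time: 10.65
tool_pos: [0.5365, -0.337, 0.091]
tool_rot: [-3.142, -0.0, 1.734]
contact_force: [0.3, -0.7, -1.3]
width: 0.0197
gripper_force: 98.2
```

Run:
```python
from h import *
w=wrist('w5')
k=(proj(w,[B(-.09,.082,.075),B(-.09,-.082,.075)])*1.5).round(0);print(k.tolist())
for a,b in ((.1,.22),(.22,.34),(.34,.45)):
    plan([(a+(b-a)*i/5,0) for i in range(6)]);print()
```

```text
10.65 [ 0.5365 -0.337   0.091 ] [-180.     -0.     99.34] [ 0.3 -0.7 -1.3] 0.01972865037559237 98.17718625068665
[[132.0, 83.0], [652.0, 85.0]]
[-0.0001, 0.0004, 0.0034] [0.0, 0.0, 0.0]
[-0.0001, 0.0008, 0.0069] [0.0, 0.0, 0.0]
[-0.0002, 0.0013, 0.0103] [0.0, 0.0, 0.0]
[-0.0003, 0.0019, 0.0137] [0.0, 0.0, 0.0]
[-0.0004, 0.0026, 0.0171] [0.0, 0.0, 0.0]

[-0.0001, 0.0008, 0.0034] [0.0, 0.0, 0.0]
[-0.0003, 0.0016, 0.0067] [0.0, 0.0, 0.0]
[-0.0004, 0.0025, 0.0101] [0.0, 0.0, 0.0]
[-0.0006, 0.0035, 0.0134] [0.0, 0.0, 0.0]
[-0.0007, 0.0046, 0.0166] [0.0, 0.0, 0.0]

[-0.0002, 0.001, 0.003] [0.0, 0.0, 0.0]
[-0.0004, 0.0022, 0.0059] [0.0, 0.0, 0.0]
[-0.0005, 0.0033, 0.0089] [0.0, 0.0, 0.0]
[-0.0007, 0.0046, 0.0118] [0.0, 0.0, 0.0]
[-0.001, 0.0059, 0.0147] [0.0, 0.0, 0.0]
```

View pics/w5.png

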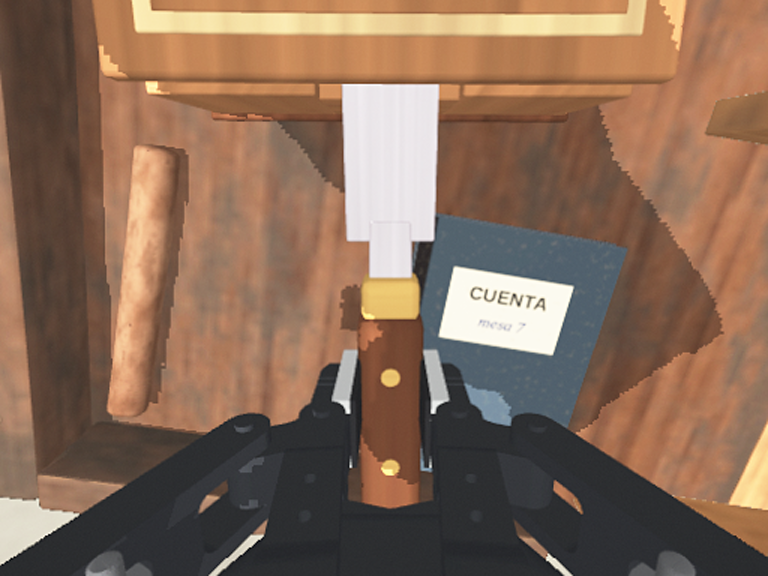

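The lid is up on the blade: a gap shows under the lid edge at rows 80–95, with the lid edge columns unchanged. Continuing along the arc.

servo_tool:
  claw: [0,0,0,0,0]
  translation:
    - [-0.0001,0.0004,0.0034]
    - [-0.0001,0.0008,0.0069]
    - [-0.0002,0.0013,0.0103]
    - [-0.0003,0.0019,0.0137]
    - [-0.0004,0.0026,0.0171]
  delta_rot:
    - [0,0,0]
    - [0,0,0]
    - [0,0,0]
    - [0,0,0]
    - [0,0,0]

```text
time: 11.32
tool_pos: [0.5361, -0.3343, 0.1084]
tool_rot: [3.142, 0.0, 1.734]
contact_force: [-0.6, -0.4, -1.2]
width: 0.0193
gripper_force: 98.2
```

servo_tool:
  claw: [0,0,0,0,0]
  translation:
    - [-0.0001,0.0008,0.0034]
    - [-0.0003,0.0016,0.0067]
    - [-0.0004,0.0025,0.0101]
    - [-0.0006,0.0035,0.0134]
    - [-0.0007,0.0046,0.0166]
  delta_rot:
    - [0,0,0]
    - [0,0,0]
    - [0,0,0]
    - [0,0,0]
    - [0,0,0]

```text
time: 11.95
tool_pos: [0.5354, -0.3297, 0.1249]
tool_rot: [-3.142, 0.0, 1.734]
contact_force: [-0.1, 0.8, -1.8]
width: 0.0193
gripper_force: 98.2
```

servo_tool:
  claw: [0,0,0,0,0]
  translation:
    - [-0.0002,0.001,0.003]
    - [-0.0004,0.0022,0.0059]
    - [-0.0005,0.0033,0.0089]
    - [-0.0007,0.0046,0.0118]
    - [-0.001,0.0059,0.0147]
  delta_rot:
    - [0,0,0]
    - [0,0,0]
    - [0,0,0]
    - [0,0,0]
    - [0,0,0]

```text
time: 12.58
tool_pos: [0.5344, -0.3238, 0.1396]
tool_rot: [3.142, -0.0, 1.734]
contact_force: [-0.6, -0.1, -2.9]
width: 0.0196
gripper_force: 98.2
```

Run:
```python
from h import *
from rig import eyes
w=wrist('w6')
print(pose(.45,0)[0])
# predicted view with tilts
t=w["tool_from_camera"]
Rb=Ro.from_euler("xyz",w["s"]["tool_rot"])
for ps in (0,10,20,30):
    P,R=pose(.45,np.radians(ps)); T=np.eye(4);T[:3,:3]=(R*Rb).as_matrix();T[:3,3]=P
    print(ps,P.round(3),[proj(w,[arc(.11,a)],T@t).round(0).tolist()[0] for a in (.45,.7,.9,1.0)])
plan([(.45,i) for i in (0,5,10,15,20,25)])
# scene/top brass now vs before
e=eyes.get_image("scene");pickle.dump(e,open("s6.pkl","wb"));d=eyes.get_image("top");pickle.dump(d,open("t6.pkl","wb"))
for n,im,box in (("scene",e,(310,395-0,130,200)),("top",d,(310,380,195,225))):
    P=proj(im,[arc(.112,a) for a in (0,.45,.7,.9)]+[arc(.085,a) for a in (0,.5,1.02)]);print(n,P.round(1).tolist())
    h=cv2.cvtColor(im["img"],cv2.COLOR_RGB2HSV);x0,x1,y0,y1=box
    m=(h[:,:,0]>17)&(h[:,:,0]<32)&(h[:,:,1]>110)&(h[:,:,2]>90)
    for y in range(y0,y1):
        x=np.nonzero(m[y,x0:x1])[0]+x0
        if len(x):print(y,x.tolist())
```

```text
12.575 [ 0.5344 -0.3238  0.1396] [180.    -0.    99.34] [-0.6 -0.1 -2.9] 0.019593513869987308 98.16344261169434
[ 0.53452043 -0.32348176  0.13950948]
0 [ 0.535 -0.323  0.14 ] [[56.0, -115.0], [-2.0, -225.0], [-74.0, -381.0], [-123.0, -496.0]]
10 [ 0.535 -0.324  0.117] [[66.0, -98.0], [17.0, -204.0], [-35.0, -336.0], [-67.0, -424.0]]
20 [ 0.534 -0.32   0.094] [[74.0, -81.0], [35.0, -180.0], [-2.0, -290.0], [-21.0, -356.0]]
30 [ 0.533 -0.312  0.072] [[81.0, -64.0], [51.0, -155.0], [27.0, -245.0], [16.0, -295.0]]
[0.0001, -0.0005, -0.0115] [4.9, 0.8, 0.0]
[0.0, -0.0001, -0.0229] [9.9, 1.6, 0.0]
[-0.0002, 0.0013, -0.0343] [14.8, 2.4, 0.0]
[-0.0006, 0.0037, -0.0455] [19.7, 3.2, 0.0]
[-0.0012, 0.0071, -0.0565] [24.7, 4.0, 0.0]
scene [[335.7, 167.6], [335.7, 156.3], [334.8, 151.8], [333.6, 149.3], [333.4, 170.7], [333.2, 161.3], [330.9, 156.3]]
158 [333, 334]
159 [334]
160 [333, 334, 335]
161 [334, 335]
174 [314, 315, 316, 333]
175 [314, 315, 316, 317, 318, 333, 334]
176 [313, 314, 315, 316, 317, 318, 332, 333]
177 [313, 314, 315, 316, 317, 318, 332, 333]
178 [313, 314, 315, 331, 332, 333]
179 [332]
180 [331]
top [[349.6, 211.9], [349.4, 211.7], [346.3, 212.0], [342.3, 212.4], [341.7, 213.0], [341.0, 212.9], [333.7, 213.7]]
195 [363]
196 [363]
197 [318, 363]
198 [318, 363]
199 [318, 364]
200 [318, 364]
201 [313, 314, 315, 316, 317, 318, 364]
202 [314, 315, 316, 317, 318, 364]
203 [314, 315, 316, 362, 363, 364, 365]
204 [314, 315, 356, 357, 358, 359, 360, 361, 362]
205 [314, 349, 350, 351, 352, 353, 354, 355]
206 [341, 342, 343, 344, 345, 346, 347, 348, 349]
207 [336, 337, 338, 339, 340, 341, 342]
211 [346, 348]
212 [342, 343, 344, 345]
213 [346, 347, 348]
```

The wrist camera can't see the quadrant at this pose. The top and scene cameras still see both pointer and clip, so I'll make one composite of enlarged before/after crops.

Run:
```python
from h import *
L=lambda n:pickle.load(open(n+".pkl","rb"))["img"][:,:,::-1]
def c(a,x,y): return cv2.resize(a[y:y+30,x:x+40],(400,300),interpolation=cv2.INTER_NEAREST)
o=np.vstack([np.hstack([c(L("top"),325,197),c(L("t6"),325,197)]),np.hstack([c(L("s2"),312,143),c(L("s6"),312,143)])])
cv2.imwrite("pics/comp.png",o)
```

```text
(no output)
```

View pics/comp.png

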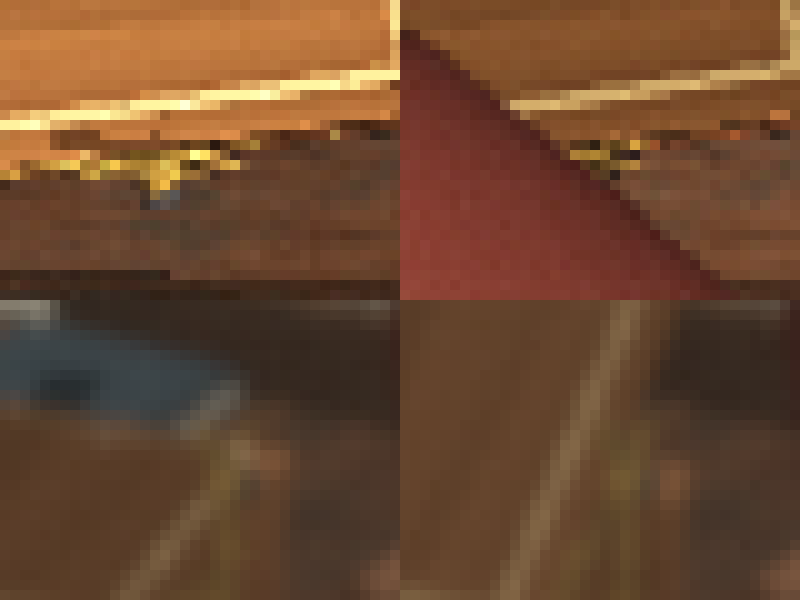

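The top crop before the lift shows the clip as a yellow blob with a grey knob at about px (341,216). In the scene crops a small dark spot stays put at about (337.5,161). I'll triangulate that clip knob.

Run:
```python
from h import *
from scipy.optimize import least_squares
d=pickle.load(open("top.pkl","rb"));e=pickle.load(open("s2.pkl","rb"));e6=pickle.load(open("s6.pkl","rb"))
a=d["img"].astype(int)
print("top sat (R-B) rows 210-219, cols 336-347");print((a[210:220,336:348,0]-a[210:220,336:348,2]))
for q in(e,e6):
    b=q["img"].astype(int);print("scene gray / R-B rows 155-166 cols 331-342");print(b[155:167,331:343].sum(2)//3);print(b[155:167,331:343,0]-b[155:167,331:343,2])
def tri(pt,ps):
    f=lambda P:np.r_[proj(d,[P])[0]-pt,proj(e,[P])[0]-ps]
    s=least_squares(f,arc(.085,.5)); P=s.x; v=P[:2]-C; x,y,z=v@X,v@Y,P[2]
    print(pt,ps,"box",round(x,4),round(y,4),round(z,4),"r",round(np.hypot(.09-x,z-.066),4),"th",round(np.arctan2(z-.066,.09-x),3),"res",np.abs(s.fun).max().round(2))
for ps in ((337.5,160.5),(337.5,161.5),(337.5,162.5)):
    for px in (340.5,341,341.5): tri((px,216),ps)
```

```text
top sat (R-B) rows 210-219, cols 336-347
[[137 139 137 137  92 128 135 134 137 137 137 149]
 [ 80  82  82  80  85  76  85  56  80  70  27  58]
 [ 81  69  86  80  79 109 131 144 107 157 133  80]
 [170 133 123 117 138 131 145  75  42  77 106 142]
 [ 87  82  81 105 142 149 162 102 101  75  35  51]
 [ 50  49  37  61 144 172  80  35  40  47  52  57]
 [ 45  41  45  32  76  32   4  27  34  31  37  51]
 [ 49  51  52  22   7  17  19  37  35  39  47  46]
 [ 62  57  55  47  48  53  50  44  47  53  54  51]
 [ 52  41  37  33  32  33  39  35  41  48  47  43]]
scene gray / R-B rows 155-166 cols 331-342
[[ 88  88  77  71  68  69  66  64  61  58  56  54]
 [ 86  81  74  74  80  78  70  63  61  58  59  57]
 [ 74  74  74  81  93  93  83  72  70  67  62  58]
 [ 66  69  73  81  96 100  93  84  83  77  65  59]
 [ 64  67  77  81  88  91  88  86  84  78  67  62]
 [ 63  69  80  86  83  77  76  79  78  71  64  61]
 [ 64  73  84  86  80  69  67  73  69  67  63  62]
 [ 72  81  82  81  73  66  64  68  68  65  60  58]
 [ 85  89  82  76  69  65  65  66  67  63  58  55]
 [ 90  86  77  73  68  67  66  68  66  62  56 
[... 1565 characters left out ...]
 216) (337.5, 160.5) box 0.0192 0.1008 0.114 r 0.0855 th 0.596 res 0.96
(341, 216) (337.5, 160.5) box 0.0175 0.1007 0.1133 r 0.0865 th 0.578 res 0.85
(341.5, 216) (337.5, 160.5) box 0.0158 0.1006 0.1125 r 0.0875 th 0.56 res 0.74
(340.5, 216) (337.5, 161.5) box 0.0184 0.1008 0.1099 r 0.084 th 0.55 res 0.96
(341, 216) (337.5, 161.5) box 0.0167 0.1007 0.1091 r 0.0851 th 0.532 res 0.86
(341.5, 216) (337.5, 161.5) box 0.015 0.1006 0.1084 r 0.0861 th 0.514 res 0.75
(340.5, 216) (337.5, 162.5) box 0.0175 0.1008 0.1057 r 0.0826 th 0.501 res 0.97
(341, 216) (337.5, 162.5) box 0.0159 0.1007 0.105 r 0.0838 th 0.484 res 0.87
(341.5, 216) (337.5, 162.5) box 0.0142 0.1006 0.1042 r 0.0849 th 0.467 res 0.76
```

The clip sits near 0.5–0.6 rad by triangulation, which isn't precise enough. If I swing the opener's handle round the supporting tip (yaw), the wrist camera should see both pointer and clip. I'll compute that.

```bash
cat >> h.py <<'E'
def posey(th,yw,yoff=0.): # blade flat, yawed by -yw deg about vertical at tip
    tip=H+r0*(-np.cos(th)*X3+np.sin(th)*Z)+.00125*(-np.sin(th)*X3-np.cos(th)*Z)+yoff*np.r_[Y,0]
    R=Ro.from_rotvec([0,0,-np.radians(yw)]); return tip-R.apply(.131*X3)+.012*Z,R
def plany(seq):
    P0,R0=posey(*seq[0])
    for q in seq[1:]:
        P,R=posey(*q); print((P-P0).round(4).tolist(),np.degrees((R*R0.inv()).as_rotvec()).round(1).tolist())
E
python3 - <<'E'
from h import *
w=pickle.load(open("w6.pkl","rb"));t=w["tool_from_camera"];Rb=Ro.from_euler("xyz",w["s"]["tool_rot"])
for yw in (30,40,45,50):
  for yo in (0,):
    P,R=posey(.45,yw,yo);T=np.eye(4);T[:3,:3]=(R*Rb).as_matrix();T[:3,3]=P
    print(yw,yo,P.round(3),[proj(w,[arc(.11,a)],T@t).round(0).tolist()[0] for a in (.4,.45,.55,.65)],"lid corner",proj(w,[arc(.18,.45,.082)],T@t).round(0).tolist())
plany([(.45,i*8) for i in range(6)]);print();plany([(.45,40+i) for i in (0,0,4,4,4,4)])
E
```

```text
30 0 [ 0.467 -0.317  0.14 ] [[80.0, 23.0], [71.0, 15.0], [49.0, -3.0], [23.0, -27.0]] lid corner [[135.0, 130.0]]
40 0 [ 0.446 -0.307  0.14 ] [[95.0, 57.0], [86.0, 51.0], [65.0, 38.0], [39.0, 20.0]] lid corner [[166.0, 149.0]]
45 0 [ 0.437 -0.301  0.14 ] [[104.0, 72.0], [95.0, 68.0], [75.0, 56.0], [50.0, 42.0]] lid corner [[182.0, 157.0]]
50 0 [ 0.428 -0.293  0.14 ] [[114.0, 87.0], [105.0, 83.0], [85.0, 74.0], [61.0, 62.0]] lid corner [[199.0, 163.0]]
[-0.0182, -0.0017, 0.0] [0.0, 0.0, -8.0]
[-0.0365, -0.0008, 0.0] [0.0, 0.0, -16.0]
[-0.0544, 0.0026, 0.0] [0.0, 0.0, -24.0]
[-0.0717, 0.0085, 0.0] [0.0, 0.0, -32.0]
[-0.088, 0.0167, 0.0] [0.0, 0.0, -40.0]

[0.0, 0.0, 0.0] [0.0, 0.0, 0.0]
[-0.0077, 0.0049, 0.0] [0.0, 0.0, -4.0]
[-0.0077, 0.0049, 0.0] [0.0, 0.0, -4.0]
[-0.0077, 0.0049, 0.0] [0.0, 0.0, -4.0]
[-0.0077, 0.0049, 0.0] [0.0, 0.0, -4.0]
```

Run:
```python
from h import *
plany([(.45-.008*i,i*4) for i in range(6)]);print();plany([(.41,20+i*4) for i in range(6)])
```

```text
[-0.009, -0.0016, -0.001] [0.0, 0.0, -4.0]
[-0.018, -0.0026, -0.0021] [0.0, 0.0, -8.0]
[-0.0271, -0.003, -0.0031] [0.0, 0.0, -12.0]
[-0.0361, -0.0027, -0.0042] [0.0, 0.0, -16.0]
[-0.0451, -0.0017, -0.0053] [0.0, 0.0, -20.0]

[-0.0089, 0.002, 0.0] [0.0, 0.0, -4.0]
[-0.0177, 0.0047, 0.0] [0.0, 0.0, -8.0]
[-0.0262, 0.0079, 0.0] [0.0, 0.0, -12.0]
[-0.0345, 0.0117, 0.0] [0.0, 0.0, -16.0]
[-0.0425, 0.0161, 0.0] [0.0, 0.0, -20.0]
```

servo_tool:
  claw: [0,0,0,0,0]
  translation:
    - [-0.009,-0.0016,-0.001]
    - [-0.018,-0.0026,-0.0021]
    - [-0.0271,-0.003,-0.0031]
    - [-0.0361,-0.0027,-0.0042]
    - [-0.0451,-0.0017,-0.0053]
  delta_rot:
    - [0,0,-4]
    - [0,0,-8]
    - [0,0,-12]
    - [0,0,-16]
    - [0,0,-20]

```text
time: 13.35
tool_pos: [0.489, -0.3257, 0.134]
tool_rot: [3.141, 0.0, 1.382]
contact_force: [-0.7, -1.5, -1.5]
width: 0.0194
gripper_force: 98.2
```

servo_tool:
  claw: [0,0,0,0,0]
  translation:
    - [-0.0089,0.002,0]
    - [-0.0177,0.0047,0]
    - [-0.0262,0.0079,0]
    - [-0.0345,0.0117,0]
    - [-0.0425,0.0161,0]
  delta_rot:
    - [0,0,-4]
    - [0,0,-8]
    - [0,0,-12]
    - [0,0,-16]
    - [0,0,-20]

```text
time: 13.98
tool_pos: [0.4465, -0.3096, 0.1341]
tool_rot: [3.141, 0.0, 1.033]
contact_force: [0.0, -1.0, -1.9]
width: 0.0196
gripper_force: 98.2
```

Run:
```python
from h import *
w=wrist('w7')
for a in (.3,.4,.43,.46,.5,.55,.6,.7): print(a,"r.112 y.086",proj(w,[arc(.112,a,.086)]).round(1).tolist(),"r.085",proj(w,[arc(.085,a)]).round(1).tolist())
h=cv2.cvtColor(w["img"],cv2.COLOR_RGB2HSV)
m=(h[:,:,0]>16)&(h[:,:,0]<32)&(h[:,:,1]>100)&(h[:,:,2]>70)
g=(h[:,:,1]<60)&(h[:,:,2]>50)
for y in range(0,130,2):
    print(y,''.join('#' if m[y,x] else ('o' if g[y,x] else '.') for x in range(0,200,2)))
```

```text
13.975 [ 0.4465 -0.3096  0.1341] [1.7999e+02 1.0000e-02 5.9190e+01] [ 0.  -1.  -1.9] 0.019611698349308697 98.19679856300354
0.3 r.112 y.086 [[104.0, 60.5]] r.085 [[72.0, 24.8]]
0.4 r.112 y.086 [[87.0, 50.8]] r.085 [[57.6, 15.6]]
0.43 r.112 y.086 [[81.1, 47.2]] r.085 [[52.7, 12.3]]
0.46 r.112 y.086 [[74.8, 43.3]] r.085 [[47.7, 8.9]]
0.5 r.112 y.086 [[65.8, 37.6]] r.085 [[40.5, 3.9]]
0.55 r.112 y.086 [[53.5, 29.5]] r.085 [[30.9, -2.9]]
0.6 r.112 y.086 [[39.8, 20.3]] r.085 [[20.5, -10.5]]
0.7 r.112 y.086 [[7.9, -2.0]] r.085 [[-2.7, -27.8]]
0 ........##.###########..###.............#######.....................................................
2 .......################..##..............######.....................................................
4 ...oo.#################..###..............######....................................................
6 ..ooo.##################..###..............######...................................................
8 .ooooo####################.##..............#######..................................................
10 .ooooo########################.........
[... 5512 characters left out ...]
......................................................................
118 ooooooooooooooo.....................................................................................
120 oooooooooooooooo....................................................................................
122 oooooooooooooooo....................................................................................
124 ooooooooooooooooo...................................................................................
126 oooooooooooooooooo..................................................................................
128 ooooooooooooooooooo.................................................................................
```

The mask map shows the pointer as a thin line ending at px (87,53), and the clip's finger ending at px (51,43), with its grey knob beside it. Solving each for angle and lateral position.

```bash
cat >> h.py <<'E'
from scipy.optimize import least_squares
def solve(w,px,r):
    s=least_squares(lambda q:proj(w,[arc(r,q[0],q[1])])[0]-px,[.45,.088],x_scale=[.1,.01]); return s.x.round(4)
E
python3 - <<'E'
from h import *
w=pickle.load(open("w7.pkl","rb"))
for p in ((87,53),(86,53),(88,54)): print("pointer",p,solve(w,p,.112))
for p in ((51,43),(50,43),(52,44),(49,42)): print("clip",p,solve(w,p,.110))
a=w["img"].astype(int); print("R-B", "cols 38-60 rows 34-48"); print((a[34:50,36:60,0]-a[34:50,36:60,2])); print("pointer cols 74-96 rows 44-58"); print((a[44:60,74:98,0]-a[44:60,74:98,2]))
# image-plane sens: corner of lid inlay etc not needed; knob
print("lid front +y corner underside pred for th .40,.45", [proj(w,[arc(.18,t,.082)])[0].round(1).tolist() for t in (.38,.40,.42,.45)], "top corner", [proj(w,[B(.09-.18*np.cos(t)+.009*np.sin(t),.082,.066+.18*np.sin(t)+.009*np.cos(t))])[0].round(1).tolist() for t in (.38,.40,.42,.45)])
print((a[130:175:3,150:215:3,0]))
E
```

```text
pointer (87, 53) [0.3928 0.087 ]
pointer (86, 53) [0.3962 0.0873]
pointer (88, 54) [0.3861 0.0872]
clip (51, 43) [0.5155 0.0928]
clip (50, 43) [0.5182 0.093 ]
clip (52, 44) [0.5104 0.093 ]
clip (49, 42) [0.5232 0.0929]
R-B cols 38-60 rows 34-48
[[ 17  15  59  99 107 106 105  95  81  74  73  76  72  49  19  24  26  23
   22  20  18  16  16  18]
 [ 19  16  26  90 106 106 105 100  88  77  75  75  76  64  28  20  23  23
   23  20  17  16  15  17]
 [ 19  19  14  59  99 106 105 101  93  82  76  75  75  72  50  20  22  23
   22  22  19  16  14  15]
 [ 19  18  17  26  79 100 103  98  90  85  79  76  75  76  65  27  20  22
   21  19  20  18  15  13]
 [ 19  19  20  16  46  83  95  93  88  84  82  79  77  78  74  51  18  21
   22  22  21  20  16  14]
 [ 21  19  20  18  22  48  74  82  84  84  82  80  80  79  80  69  26  20
   22  21  20  19  20  16]
 [ 20  19  20  19  17  21  39  58  71  78  80  80  80  79  81  76  46  19
   22  21  21  20  18  17]
 [ 20  20  20  20  20  19  20  28  44  60  71  76  78  78  80  76  56  20
   21  21  23  21  18  18]
 [ 18  20  19  20  21  19  20  19  24  32  47  
[... 3295 characters left out ...]
4 129 138 135 131 132 133 123
  118 109 112 155]
 [ 80  85  90  83 122 127 135 135 131 122 119 119 136 137 132 131 130 125
  123 119 112 114]
 [ 55  83  89  84  80 123 129 132 134 131 127 118 126 139 134 130 126 122
  119 122 117 114]
 [ 56  69  82  85  83  92 124 125 131 135 130 121 115 129 137 128 125 120
  116 118 123 122]
 [ 62  53  77  83  82  84 123 125 126 133 134 128 121 121 132 131 126 121
  119 117 123 126]
 [ 59  65  51  78  79  82  83 125 122 124 134 131 129 121 122 131 133 131
  126 120 118 128]
 [ 58  60  62  63  76  79  84  89 124 121 125 135 135 124 111 121 131 134
  125 118 119 125]
 [ 57  59  58  56  74  78  82  84 116 122 121 134 140 133 117 110 121 125
  126 122 124 123]]
```

Pointer is at about 0.394 and the clip at about 0.517, with lateral positions 0.087 and 0.093 as expected. I'll raise by about 0.10 and look again.

Run:
```python
from h import *
plany([(.41+.02*i,40) for i in range(6)])
```

```text
[-0.0002, 0.0011, 0.0026] [0.0, 0.0, 0.0]
[-0.0004, 0.0023, 0.0053] [0.0, 0.0, 0.0]
[-0.0006, 0.0036, 0.0078] [0.0, 0.0, 0.0]
[-0.0008, 0.0049, 0.0104] [0.0, 0.0, 0.0]
[-0.001, 0.0062, 0.013] [0.0, 0.0, 0.0]
```

servo_tool:
  claw: [0,0,0,0,0]
  translation:
    - [-0.0002,0.0011,0.0026]
    - [-0.0004,0.0023,0.0053]
    - [-0.0006,0.0036,0.0078]
    - [-0.0008,0.0049,0.0104]
    - [-0.001,0.006,0.0124]
  delta_rot:
    - [0,0,0]
    - [0,0,0]
    - [0,0,0]
    - [0,0,0]
    - [0,0,0]

```text
time: 14.65
tool_pos: [0.4459, -0.3035, 0.1467]
tool_rot: [3.141, -0.0, 1.036]
contact_force: [-0.6, 0.0, -1.7]
width: 0.0196
gripper_force: 98.2
```

servo_tool:
  claw: [0,0,0,0,0]
  translation:
    - [0,0,0]
    - [0,0,0]
    - [0,0,0]
    - [0,0,0]
    - [0,0,0]
  delta_rot:
    - [0,0,0]
    - [0,0,0]
    - [0,0,0]
    - [0,0,0]
    - [0,0,0]

```text
time: 15.28
tool_pos: [0.4458, -0.3035, 0.1464]
tool_rot: [-3.141, -0.0, 1.036]
contact_force: [0.9, -0.7, -1.7]
width: 0.0197
gripper_force: 98.2
```

```bash
cat > look.py <<'E'
from h import *
import sys
w=wrist(sys.argv[1])
h=cv2.cvtColor(w["img"],cv2.COLOR_RGB2HSV)
m=(h[:,:,0]>16)&(h[:,:,0]<32)&(h[:,:,1]>100)&(h[:,:,2]>70); g=(h[:,:,1]<60)&(h[:,:,2]>50)
for y in range(16,76):
    print(y,''.join('#' if m[y,x] else ('o' if g[y,x] else '.') for x in range(20,110)))
E
python3 look.py w8
```

```text
15.275 [ 0.4458 -0.3035  0.1464] [-179.99   -0.     59.34] [ 0.9 -0.7 -1.7] 0.01972580562556279 98.20695877075195
16 ........................########################..........................############....
17 ..........................#######################..........................###########....
18 ..........................#######################..........................############...
19 ...........................#######################..........................############..
20 ..........................#########################.........................#.##########..
21 .........................######.o##################.........................#.###########.
22 ........................############################..........................############
23 ........................############################............................##########
24 .................ooooo.##############################.........................#.##########
25 .................oooo.################################..........................##########
26 ................ooooo.#####################
[... 3953 characters left out ...]
..........................................
69 ..........................................................................................
70 ..........................................................................................
71 ..........................................................................................
72 ..........................................................................................
73 ..........................................................................................
74 ..........................................................................................
75 ..........................................................................................
```

Run:
```python
from h import *
w=pickle.load(open("w8.pkl","rb"))
for p in ((89,54.5),(90,55.5)): print("pointer",p,solve(w,p,.112))
for p in ((78,60),(75,58),(71,55.5)): print("clip",p,solve(w,p,.110))
print("expected clip px at pointer match for th: pointer y .087 / clip y .093",[(t,proj(w,[arc(.112,t,.087)])[0].round(1).tolist(),proj(w,[arc(.11,t,.093)])[0].round(1).tolist()) for t in (.48,.5,.52)])
a=w["img"].astype(int);print(a[44:62,62:96].sum(2)//3)
```

```text
pointer (89, 54.5) [0.5058 0.0872]
pointer (90, 55.5) [0.4996 0.0873]
clip (78, 60) [0.5115 0.0935]
clip (75, 58) [0.5269 0.0934]
clip (71, 55.5) [0.5462 0.0934]
expected clip px at pointer match for th: pointer y .087 / clip y .093 [(0.48, [94.1, 57.4], [84.8, 62.9]), (0.5, [90.3, 55.0], [81.0, 60.6]), (0.52, [86.4, 52.5], [77.0, 58.2])]
[[ 41  69 121 134 135 132 116  99  90  94  80  49  41  41  38  37  39  66
  107 131 133 130 112  86  90  96  99  98  98  98  98  99  99  98]
 [ 42  39  71 131 136 134 129 107  95  91  98  64  37  39  38  38  36  46
   72 109 133 133 125 103  88  92 100  98  97 100  99  99 100  99]
 [ 43  39  50 120 136 137 131 120 100  90  94  79  48  38  41  39  37  41
   52  93 129 130 121 104  92  90  96  99  99  98  98  99  99  98]
 [ 46  42  39  69 127 135 133 129 109  93  93  97  76  48  38  39  38  39
   37  67 110 129 125 110  87  87  91  96  98 100  99 100  97  99]
 [ 46  45  43  37 113 135 136 133 122 100  91  93  80  49  39  39  40  41
   36  51  98 128 126 123 108  84  87  95  97  98  99  98  99  97]
 [ 46  44  45  40  67 125 135 135 134 110  95  91  95 
[... 1079 characters left out ...]
  51  49  50  49  47  48  46  44  55  79  98 104 102  99 102 101  91
   57  40  38  38  39  39  41  46  51  56  62  60  61  81  92  97]
 [ 56  53  50  49  50  50  48  47  43  43  48  57  84  98  97  97 103  97
   66  42  42  39  38  39  40  39  44  57  60  61  62  67  89  93]
 [ 54  54  52  52  50  50  48  47  47  43  45  42  50  65  85  97  97  76
   49  41  43  42  39  39  39  37  40  50  61  62  60  60  80  90]
 [ 54  54  54  52  51  49  49  50  46  46  45  45  40  44  56  69  69  49
   40  45  42  42  40  40  38  37  39  42  53  61  60  61  66  79]
 [ 53  53  54  53  52  52  50  48  48  48  44  43  43  42  44  46  46  41
   43  43  42  43  41  39  40  38  37  38  44  54  61  59  59  65]]
```

Pointer is at about 0.503 and the clip finger's centre at about 0.525. A final small raise of 2 mm is needed.

servo_tool:
  claw: [0,0,0,0,0]
  translation:
    - [0,0.0005,0.001]
    - [-0.0001,0.001,0.002]
    - [-0.0001,0.001,0.0021]
    - [-0.0001,0.001,0.0021]
    - [-0.0001,0.001,0.0021]
  delta_rot:
    - [0,0,0]
    - [0,0,0]
    - [0,0,0]
    - [0,0,0]
    - [0,0,0]

```text
time: 15.95
tool_pos: [0.4457, -0.3025, 0.1486]
tool_rot: [-3.141, -0.0, 1.036]
contact_force: [-0.4, 0.6, -2.4]
width: 0.0193
gripper_force: 98.2
```

Run:
```python
from h import *
w=wrist("w9")
print([(t,proj(w,[arc(.112,t,.0872)])[0].round(1).tolist(),proj(w,[arc(.11,t,.0934)])[0].round(1).tolist()) for t in (.51,.52,.53)])
a=w["img"].astype(int);print(a[48:64,66:96].sum(2)//3)
```

```text
15.95 [ 0.4457 -0.3025  0.1486] [-179.99   -0.     59.34] [-0.4  0.6 -2.4] 0.01933900815997931 98.20253491401672
[(0.51, [92.0, 56.6], [82.5, 62.4]), (0.52, [90.0, 55.3], [80.5, 61.2]), (0.53, [88.1, 54.0], [78.5, 60.0])]
[[ 43  42  65 119 134 136 134 117  98  91  93  80  47  38  38  33  59 106
  128 126 112  86  86  92  97 100  97  99  98  99]
 [ 42  42  37  66 125 136 133 128 108  92  92  95  72  35  39  35  85 131
  128 125 126 114  86  87  94  99  98  99  99  97]
 [ 45  44  41  65 118 138 137 133 119 100  92  93  82  48  38  37  48  91
  130 126 126 127 115  83  90  95 100  98  98  97]
 [ 46  46  41  40  65 121 138 134 130 111  93  91  94  76  35  38  38  47
   89 128 125 124 125 116  85  94  98  99  99  99]
 [ 47  47  44  42  38 107 134 136 134 122 103  91  94  83  52  38  38  37
   47 116 172 126 125 122  94  87  96  98  97  98]
 [ 47  47  47  45  42  67 117 136 137 131 115  95  93  92  75  34  37  38
   36  53  93 117 127 126 117  99  92  99  98  98]
 [ 46  47  44  45  43  42 101 135 136 133 123 104  88  92  83  51  37  37
   38  37  42  79 118 128 127 115  87  95  98  98]
 [ 
[... 422 characters left out ...]
104 103 101  98  97  78
   36  37  36  39  39  44  54  61  62  65  79  92]
 [ 52  50  49  49  50  47  46  43  46  67  92 106 107 102 100 100 103  93
   52  40  40  41  40  39  45  60  60  60  70  91]
 [ 55  52  51  51  49  47  47  46  44  45  56  77  95 100  99  98 101  97
   69  36  41  38  39  39  39  53  60  61  63  78]
 [ 53  51  51  51  51  50  48  47  45  41  42  48  58  80  95  98  98  92
   58  42  41  38  39  37  39  41  53  61  60  66]
 [ 53  53  52  52  51  49  49  50  46  44  42  44  43  49  66  80  81  64
   44  42  43  39  39  39  39  38  44  58  59  58]
 [ 54  52  52  53  50  50  50  48  48  44  43  44  40  40  41  51  53  44
   41  43  43  42  38  38  38  38  38  43  60  59]]
```

```bash
python3 -c "
from rig import job_done
print(job_done())"
```

```text
the job is handed in; nothing more can be done
None
```

The job is handed in: the blade is holding the lid with its pointer at about 0.520 rad and the clip at about 0.526 rad, both read from the wrist camera. The opener is still gripped and clear of the box walls, and the verdict was not shown.

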